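# Build the riser stack up to the gauge pointer

## Robot

A 6-joint arm with a two-finger parallel gripper is mounted at the origin on the work surface. World frame = base frame: x ahead of the robot, y to its left, z up, the work surface at z = 0. Lengths are in m, angles in rad, forces in N, time in s.
With the tool pointing down it reaches from about 0.3 to 1 m from the base axis. Payload 5.1 kg.
Tool frame: the origin (TCP) lies where the fingers leave the gripper's body, on its centre line; the fingertips stand 78 mm ahead of it and the grasp point (between the pads) lies 59 mm ahead of it; z points along the fingers, x is the direction in which the jaws open and shut, and the axes are right-handed (so a half turn about z gives the same grasp; the last joint's range is limited). The gripper opens to 95 mm and grips with 3 to 60 N. Pads are 20 mm wide; open, the fingers measure 119 mm over their backs; the gripper's body (75 mm by 180 mm) begins 59 mm behind the grasp point.
Start: joints at [-1.429, 0.124, 1.65, -0, 1.367, -0.083], TCP at [0.145, -0.634, 0.292] pointing down, gripper open.
Joint ranges: [-2.61, 2.61], [-1.02, 2.33], [0.03, 2.71], [-1.35, 4.49], [0.32, 2.68], [-2.91, 2.91]. Speed limits (rad/s): [2.57, 2.57, 3.14, 3.14, 3.14, 3.14].

## Interface

Orientations are given as a 3x3 rotation matrix whose columns are the frame's x, y, z axes.
In Python, from station import manip gives the robot as it stands. The module is installed in compiled form; this text tells all that it offers.
- The arm moves only by the shell command python3 -m jog 'ROWS' [FORCE]. ROWS is JSON, a list of rows, each an object of numbers: "tx", "ty", "tz": the shift along the tool's x, y, z in mm; "rx", "ry", "rz": the turn, a rotation vector about the tool's x, y, z in degrees; "gripper": the opening, from 0 (shut) to 1 (fully open). In form: [{"tx": .., "ty": .., "tz": .., "rx": .., "ry": .., "rz": .., "gripper": ..}, ...]. A call has 1 to 5 rows; each row is the pose to reach, as a shift and turn from the pose commanded when the call began, along the tool's axes at that moment; what a row does not reach only later rows make up. A row lasts 1/12 s, in which the tool goes at most 41.7 mm and 7.16 degrees, less where a joint would pass 70% of its speed; a pose out of reach is approached as far as the arm can. A call with a gripper value outside its range is refused whole. The fingers move at their own pace and stop on an object; FORCE is the grip in N (left out, the last holds). Time passes only in rows, so rows that repeat a pose let the fingers close. It gives the time, the measured TCP pose, the force and the opening at its end, in the units of the state.
- manip.get_obs(): the state, without advancing time (a new reading comes with each control period).
- manip.capture(name): name is "side" or "top" or "wrist"; returns a dict with "img" (480x640x3 uint8, red, green, blue), "range_z" (480x640 float32, m along the optical axis (not along the pixel's ray), 0 where there is no reading), "vertical_fov" (degrees; the focal length in pixels is half the picture's height over the tangent of half this angle, whatever the lens; pixels are square), "cx", "cy" (the principal point, pixels), "k1" (the pictures are not rectified: a ray, as slopes to the right and down, at radius r is drawn at 1 + k1 r^2 times it, then the intrinsics apply), "origin" and "attitude" of the camera in the world. Camera axes: x right, y down, z forward; pixel columns grow to the right and rows downward; lengths in m; the calibration is good to about 2 mm. A picture is of the moment at which its call begins.
- manip.job_done(): hands the job in, once; it reports no verdict.
The state is a dict: "time_s": time; "joint_pos": joint angles; "joint_velocities": joint speeds; "effort": joint torques, N m; "position": TCP position; "eef_rot": TCP orientation; "wrist_force": force on the tool from outside, world axes, zero at the start; "moment": the same for the moment, N m; "finger_gap": opening from 0.0 (shut) to 1.0 (fully open).
Only numpy, scipy, OpenCV 4.12 (cv2) and the standard library are available. Lean on these libraries where they do the work, as an engineer would, in place of code of your own. Each camera call takes 0.05 s, during which the arm holds its last target. There are 200 camera calls.

## Task

Stack riser plates from the rack, lying flat, on the base block that stands in front of the height gauge, neatly squared up over it, until the top is level with the upper face of the gauge's pointer, and then stop; the plates differ in thickness, so find the ones that come out right. The plates stand on edge in the rack: tip each one flat on the bench first and take it anew, and never bring a plate to the stack on edge or steeply tilted. Leave the rest of the bench as it is.

Things in the scene. Friction and masses are not known exactly. Their poses are not given: they have to be found in the camera images.
- plate_1_c (a point): One of three look-alike aluminium plates, 110 x 60 mm; they are 12, 18 and 26 mm thick, but which is which is NOT told: measure it, e.g. by closing the gripper across it. Starts standing free on a long edge, 60 mm tall. This point is its centre; x along the 110 mm length, y through the thickness, z along the 60 mm width (up at the start). 0.15 to 0.51 kg.
- plate_2_c (a point): One of three look-alike aluminium plates, 110 x 60 mm; they are 12, 18 and 26 mm thick, but which is which is NOT told: measure it, e.g. by closing the gripper across it. Starts standing free on a long edge, 60 mm tall. This point is its centre; x along the 110 mm length, y through the thickness, z along the 60 mm width (up at the start). 0.15 to 0.51 kg.
- plate_3_c (a point): One of three look-alike aluminium plates, 110 x 60 mm; they are 12, 18 and 26 mm thick, but which is which is NOT told: measure it, e.g. by closing the gripper across it. Starts standing free on a long edge, 60 mm tall. This point is its centre; x along the 110 mm length, y through the thickness, z along the 60 mm width (up at the start). 0.15 to 0.51 kg.
- rack: Black low plate rack, fixed, 140 x 200 mm, origin under its centre on the bench, floor 6 mm thick; three bays side by side along its y (about 62 mm apart), ribs to 20 mm above the bench; one plate stands in each, its length along the rack's x, its lower edge 6 mm above the bench.
- gauge: Height gauge, fixed; its origin is on the bench, under the middle of the stack. Grey foot 70 x 70 mm centred at x = +110, y = +85 mm, with a steel post 86 mm tall, a clamp, and a flat steel pointer (a bar along y, from y = 77 to -5 mm) held across the stack's +x end. Local x is the direction of the plates' length in the stack.
- gauge_mark (a point): The mark: upper face of the pointer at its edge nearest the stack, 64 mm above the bench, 19 mm clear of the end of a well-placed stack.
- stack_place (a point): Point on the bench, under the centre of the stack (same as the gauge's origin).
- base_low_top (a point): Centre of the top face of the low base: dark steel block, fixed, 110 x 60 mm, 20 mm high, x along its length. One of the two bases is the bottom of the stack at the gauge, the other is parked 215 mm along the gauge's +x, beyond the pointer; see which is where.
- base_high_top (a point): Centre of the top face of the high base: as the low one but 34 mm high.
- screwdriver: Bystander: screwdriver lying on the bench, 180 mm long, loose.
- handset: Bystander: black opened handset lying flat, 150 x 74 x 9 mm, loose; origin under its centre, x along its length.
- flux_jar: Bystander: small jar, 60 mm diameter, 55 mm high, loose; origin under its centre.
- cleaner: Bystander: white bottle, 56 mm diameter, 130 mm high, loose; origin under its centre.
- tape_roll: Bystander: yellow tape roll lying flat, 96 mm diameter, 22 mm high, loose; origin under its centre.
- pot: Bystander: grey open cup, 72 mm diameter, 90 mm high, loose; origin under its centre.
- brush: Bystander: brush lying on the bench, 160 mm long, loose.
Things that resemble listed ones, but are neither listed nor needed, are in the scene too. What is shaped like the part that bears plate_2_c but orange or turquoise is not meant. What is shaped like the part that bears plate_3_c but orange is not meant.

How it is judged:
On the way, in this order (a step that is already met when the one before it is completed fails the run):
1. a plate lies flat on the bench, away from the stack, out of the grip (((horizontal distance between plate_1_c and stack_place above 0.09 m and angle between the y axis of plate_1_c and the z axis of gauge, either way round below 0.12 rad and height (world z) of plate_1_c below 0.025 m and contact force between the fingers and plate_1 below 0.1 N) or (horizontal distance between plate_2_c and stack_place above 0.09 m and angle between the y axis of plate_2_c and the z axis of gauge, either way round below 0.12 rad and height (world z) of plate_2_c below 0.025 m and contact force between the fingers and plate_2 below 0.1 N) or (horizontal distance between plate_3_c and stack_place above 0.09 m and angle between the y axis of plate_3_c and the z axis of gauge, either way round below 0.12 rad and height (world z) of plate_3_c below 0.025 m and contact force between the fingers and plate_3 below 0.1 N))), for 0.1 s.
2. a plate lies flat and square on the base at the gauge, released (((horizontal distance between plate_1_c and stack_place below 0.01 m and angle between the y axis of plate_1_c and the z axis of gauge, either way round below 0.08 rad and angle between the x axis of plate_1_c and the x axis of gauge, either way round below 0.14 rad and contact force between the fingers and plate_1 below 0.1 N) or (horizontal distance between plate_2_c and stack_place below 0.01 m and angle between the y axis of plate_2_c and the z axis of gauge, either way round below 0.08 rad and angle between the x axis of plate_2_c and the x axis of gauge, either way round below 0.14 rad and contact force between the fingers and plate_2 below 0.1 N) or (horizontal distance between plate_3_c and stack_place below 0.01 m and angle between the y axis of plate_3_c and the z axis of gauge, either way round below 0.08 rad and angle between the x axis of plate_3_c and the x axis of gauge, either way round below 0.14 rad and contact force between the fingers and plate_3 below 0.1 N))), for 0.2 s.
At the end, for the whole second after the job is handed in: Stack top within 2.5 mm of the pointer's upper face; each stacked plate flat (0.08 rad), within 10 mm of the stack place and 0.14 rad of its direction; any unused plate 90 mm or more from the stack's centre; all plates at rest and released (((horizontal distance between plate_1_c and stack_place below 0.01 m and angle between the y axis of plate_1_c and the z axis of gauge, either way round below 0.08 rad and angle between the x axis of plate_1_c and the x axis of gauge, either way round below 0.14 rad and height (world z) of plate_1_c between 0.0525 and 0.0575 m and (horizontal distance between plate_2_c and stack_place above 0.09 m or (horizontal distance between plate_2_c and stack_place below 0.01 m and angle between the y axis of plate_2_c and the z axis of gauge, either way round below 0.08 rad and angle between the x axis of plate_2_c and the x axis of gauge, either way round below 0.14 rad and height (world z) of plate_2_c below 0.042 m)) and (horizontal distance between plate_3_c and stack_place above 0.09 m or (horizontal distance between plate_3_c and stack_place below 0.01 m and angle between the y axis of plate_3_c and the z axis of gauge, either way round below 0.08 rad and angle between the x axis of plate_3_c and the x axis of gauge, either way round below 0.14 rad and height (world z) of plate_3_c below 0.042 m))) or (horizontal distance between plate_2_c and stack_place below 0.01 m and angle between the y axis of plate_2_c and the z axis of gauge, either way round below 0.08 rad and angle between the x axis of plate_2_c and the x axis of gauge, either way round below 0.14 rad and height (world z) of plate_2_c between 0.0485 and 0.0535 m and (horizontal distance between plate_1_c and stack_place above 0.09 m or (horizontal distance between plate_1_c and stack_place below 0.01 m and angle between the y axis of plate_1_c and the z axis of gauge, either way round below 0.08 rad and angle between the x axis of plate_1_c and the x axis of gauge, either way round below 0.14 rad and height (world z) of plate_1_c below 0.034 m)) and (horizontal distance between plate_3_c and stack_place above 0.09 m or (horizontal distance between plate_3_c and stack_place below 0.01 m and angle between the y axis of plate_3_c and the z axis of gauge, either way round below 0.08 rad and angle between the x axis of plate_3_c and the x axis of gauge, either way round below 0.14 rad and height (world z) of plate_3_c below 0.034 m))) or (horizontal distance between plate_3_c and stack_place below 0.01 m and angle between the y axis of plate_3_c and the z axis of gauge, either way round below 0.08 rad and angle between the x axis of plate_3_c and the x axis of gauge, either way round below 0.14 rad and height (world z) of plate_3_c between 0.0555 and 0.0605 m and (horizontal distance between plate_1_c and stack_place above 0.09 m or (horizontal distance between plate_1_c and stack_place below 0.01 m and angle between the y axis of plate_1_c and the z axis of gauge, either way round below 0.08 rad and angle between the x axis of plate_1_c and the x axis of gauge, either way round below 0.14 rad and height (world z) of plate_1_c below 0.048 m)) and (horizontal distance between plate_2_c and stack_place above 0.09 m or (horizontal distance between plate_2_c and stack_place below 0.01 m and angle between the y axis of plate_2_c and the z axis of gauge, either way round below 0.08 rad and angle between the x axis of plate_2_c and the x axis of gauge, either way round below 0.14 rad and height (world z) of plate_2_c below 0.048 m)))) and linear speed of each of plate_1, plate_2, plate_3 below 0.02 m/s and contact force between the fingers and plate_1 below 0.1 N and contact force between the fingers and plate_2 below 0.1 N and contact force between the fingers and plate_3 below 0.1 N); the robot touches nothing.
It fails at once if a plate is brought to the stack on edge or steeply tilted (over 0.5 rad, within 75 mm of the stack's centre) ((horizontal distance between plate_1_c and stack_place below 0.075 m and angle between the y axis of plate_1_c and the z axis of gauge, either way round above 0.5 rad) or (horizontal distance between plate_2_c and stack_place below 0.075 m and angle between the y axis of plate_2_c and the z axis of gauge, either way round above 0.5 rad) or (horizontal distance between plate_3_c and stack_place below 0.075 m and angle between the y axis of plate_3_c and the z axis of gauge, either way round above 0.5 rad)).
It fails at once if a bystander is shifted by more than 30 mm (distance of any of screwdriver, handset, flux_jar, cleaner, tape_roll, pot, brush from where it was at the start of the episode above 0.03 m).
It also fails if it takes over 72 s, if anything falls off the work surface, if the arm or the gripper's body presses on something with over 40 N, if the wrist force passes 120 N, or if a joint passes its speed limit or range.

## Working session

There is one attempt and no reset: what is moved stays moved. The work goes in short steps, Python scripts to look and compute and a shell command to move; the robot and the scene stay as the last step left them, time stands still between calls to the robot, and variables do not carry over. Pictures are saved under pics/ and viewed, about 8 in all and at most 12, crops included, and the job is handed in when it is done.

```bash
mkdir -p pics; cat > h.py <<'E'
import numpy as np, cv2
from station import manip
def cap(n):
    c=manip.capture(n); c['f']=240/np.tan(np.radians(c['vertical_fov'])/2); c['R']=np.array(c['attitude']).reshape(3,3); c['o']=np.array(c['origin']); return c
def rays(c,uv):
    uv=np.asarray(uv,float).reshape(-1,1,2); f=c['f']
    K=np.array([[f,0,c['cx']],[0,f,c['cy']],[0,0,1.]])
    s=cv2.undistortPoints(uv,K,np.array([c['k1'],0,0,0.])).reshape(-1,2)
    return np.c_[s,np.ones(len(s))]
def cloud(c):
    v,u=np.mgrid[0:480,0:640]; r=rays(c,np.c_[u.ravel(),v.ravel()])
    P=(r*c['range_z'].reshape(-1,1))@c['R'].T+c['o']; P[c['range_z'].ravel()==0]=np.nan
    return P.reshape(480,640,3)
def plane(c,uv,z):
    d=rays(c,uv)@c['R'].T; return c['o']+d*((z-c['o'][2])/d[:,2])[:,None]
def save(c,n): cv2.imwrite('pics/'+n+'.png',c['img'][...,::-1])
E
python3 - <<'E'
from h import *
for n in('top','side'):
    c=cap(n); save(c,n+'1'); print(n,c['o'],c['R'].round(3).tolist(),c['f'],c['k1'])
    np.savez(n+'1.npz',P=cloud(c),img=c['img'])
o=manip.get_obs(); print(o['position'],o['eef_rot'],o['finger_gap'],o['wrist_force'],o['time_s'])
E
```

```text
top [ 0.44173576 -0.01265428  1.36694906] [[0.023, -0.997, 0.072], [-1.0, -0.022, 0.022], [-0.021, -0.073, -0.997]] 509.301803942807 -0.05275132202001975
side [1.20871864 1.31139767 1.05257722] [[-0.878, 0.286, -0.384], [0.478, 0.485, -0.732], [-0.023, -0.827, -0.562]] 596.7031910677837 -0.11712010064788256
[ 0.144806   -0.6332176   0.29112687] [[ 2.22916216e-01 -9.74837571e-01 -2.66392672e-04]
 [-9.74835783e-01 -2.22916319e-01  1.87361967e-03]
 [-1.88585813e-03 -1.57971098e-04 -9.99998209e-01]] 1.001505293623135 [-0.16129522  0.28594003 -0.35867568] 0.1
```

View pics/top1.png

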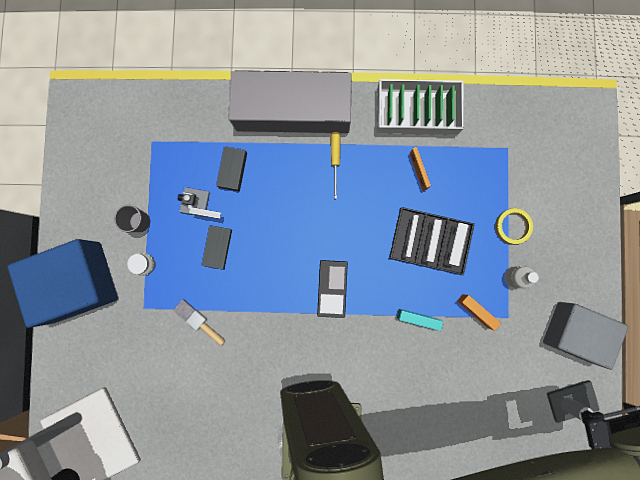

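View pics/side1.png

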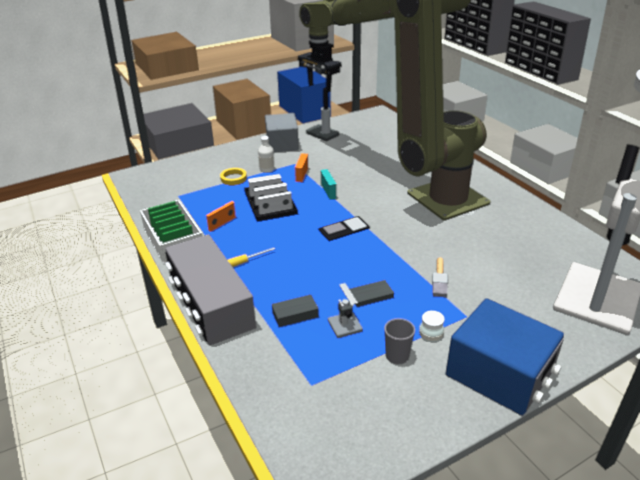

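The top view shows the rack at about (432,241) with three plates, thinnest on the left and thickest on the right. The stack base is at (217,247), the gauge at (195,203) and the parked base at (231,169). Next I'll measure these from the range data.

```bash
python3 - <<'E'
from h import *
for n in('top','side'):
    d=np.load(n+'1.npz'); P=d['P']; img=d['img'].astype(int)
    X,Y,Z=P[...,0],P[...,1],P[...,2]; print(n)
    def rect(m,name):
        m=m.astype(np.uint8); k,l,s,_=cv2.connectedComponentsWithStats(m)
        for i in range(1,k):
            if s[i,4]<25: continue
            q=P[l==i]; r=cv2.minAreaRect((q[:,:2]*1000).astype(np.float32))
            print(name,s[i,4],'z',np.median(q[:,2]).round(4),'rect',np.round(r[0],1),np.round(r[1],1),round(r[2],1))
    ok=np.isfinite(Z)
    rect(ok&(Z>.05)&(Z<.08)&(X>.25)&(X<.6)&(Y<-.1)&(Y>-.42),'plates')
    rect(ok&(Z>.012)&(Z<.045)&(X>.3)&(X<.75)&(Y>.15)&(Y<.38)&(img.sum(2)<330),'bases')
    rect(ok&(Z>.055)&(Z<.12)&(X>.3)&(X<.75)&(Y>.15)&(Y<.40),'gauge')
    rect(ok&(Z>.003)&(Z<.1)&(X>.2)&(X<.6)&(Y<-.05)&(Y>-.42),'things right')
    rect(ok&(Z>.005)&(Z<.2)&(X>.25)&(X<.7)&(Y>-.06)&(Y<.50),'things')
E
```

```text
top
plates 233 z 0.0648 rect [ 543.8 -220. ] [ 12.8 109.7] 79.6
plates 343 z 0.0646 rect [ 532.8 -277.4] [ 19.7 110.1] 79.1
plates 494 z 0.0648 rect [ 525.  -338.2] [ 28.1 110.8] 76.9
plates 342 z 0.0582 rect [ 359.6 -391. ] [85.7 27.7] 52.7
plates 449 z 0.059 rect [ 328.1 -246.8] [109.8  26.3] 76.0
bases 778 z 0.0334 rect [708.9 261. ] [62.1 92.5] 80.4
bases 31 z 0.0148 rect [625.5 353.4] [ 8.9 28.1] 81.8
bases 910 z 0.0191 rect [505.4 293.5] [ 61.8 110.4] 81.4
gauge 386 z 0.0664 rect [604.5 334. ] [120.8  45.4] 55.8
things right 3460 z 0.0176 rect [ 532.9 -282.1] [209.4 154. ] 80.3
things right 124 z 0.0074 rect [401.9 -53.2] [  7.1 148.4] 89.2
things right 480 z 0.0568 rect [ 361.5 -392. ] [92.2 43.8] 54.9
things right 525 z 0.0586 rect [ 326.4 -246.1] [134.5  36. ] 73.0
things 369 z 0.0331 rect [681.9 269.7] [71.3 40.2] 83.8
things 50 z 0.0141 rect [671.9 -21.1] [55.4  8.1] 4.2
things 787 z 0.0342 rect [623.3 334.6] [129.2  71.7] 80.0
things 241 z 0.0619 rect [570.6 485.7] [26.  66.3] 88.0
things 962 z 0.019 rect [504.2 293.3] [ 64.2 117.7] 78.3
things 405 z 0.0506 rect [455.2 47
[... 620 characters left out ...]
70 z 0.0151 rect [ 400.3 -235.1] [399.4 369.5] 0.0
things right 64 z 0.0043 rect [252.2 -90.8] [133.4  48.5] 53.9
things right 52 z 0.0044 rect [220.9 -89.5] [81.2 37.3] 77.7
things right 47 z 0.0043 rect [ 282.3 -105.2] [82.6 31.7] 39.8
things right 113 z 0.0058 rect [427.5 -84.3] [68.2 95.5] 88.7
things 665 z 0.0105 rect [405.2 -18.7] [ 91.9 159.1] 83.8
things 42 z 0.015 rect [668.  -24.8] [28.4 57.5] 79.5
things 452 z 0.0179 rect [306.3 337.5] [177.3  40.8] 51.5
things 1703 z 0.0197 rect [554.1 322.5] [257.8 152.2] 46.9
things 310 z 0.0332 rect [674.8 267.7] [69.4 52.1] 86.4
things 274 z 0.0545 rect [438.9 468. ] [111.4  56.8] 39.3
things 378 z 0.0698 rect [537.9 451.4] [150.4  62.4] 53.6
```

The low base (20 mm) is at the gauge, so 44 mm is needed, which is 26 + 18: the right-hand and middle plates. I'll write a helper for the deltas and go above the thick plate.

```bash
cat >> h.py <<'E'
from scipy.spatial.transform import Rotation as Ro
def delta(p,yaw,tilt=0):
    "tool x at world yaw (deg), pointing down, then tilted about tool y by tilt deg; p = TCP target"
    o=manip.get_obs(); R=np.array(o['eef_rot']).reshape(3,3)
    c,s=np.cos(np.radians(yaw)),np.sin(np.radians(yaw))
    T=np.array([[c,s,0],[s,-c,0],[0,0,-1.]])@Ro.from_euler('y',tilt,degrees=True).as_matrix()
    print('t',(R.T@(np.array(p)-o['position'])*1000).round(1),'r',Ro.from_matrix(R.T@T).as_rotvec(degrees=True).round(2),'gap',o['finger_gap'],'z',o['position'][2], 'F',np.round(o['wrist_force'],1))
E
python3 - <<'E'
from h import *
delta([.525,-.338,.292],-100.3)
P=np.load('top1.npz')['P']; q=P[(P[...,0]>.52)&(P[...,0]<.68)&(P[...,1]>.3)&(P[...,1]<.42)]; print('gauge max z',np.nanmax(q[:,2]))
E
```

```text
t [-2.030e+02 -4.364e+02 -4.000e-01] r [1.000e-02 1.100e-01 2.318e+01] gap 1.001505293623135 z 0.29112686866881005 F [-0.2  0.3 -0.4]
gauge max z 0.09140269087753317
```

```bash
python3 -m jog '[{"tx":-90,"ty":-190,"rz":23.2},{"tx":-90,"ty":-190,"rz":23.2},{"tx":-90,"ty":-190,"rz":23.2},{"tx":-90,"ty":-190,"rz":23.2},{"tx":-90,"ty":-190,"rz":23.2}]' && python3 - <<'E'
from h import *
delta([.525,-.338,.292],-100.3)
E
```

```text
invalid input at $[0]: expected keys tx, ty, tz, rx, ry, rz, gripper
```

All keys are required.

```bash
python3 -m jog '[{"tx":-20,"ty":-36,"tz":0,"rx":0,"ry":0,"rz":5,"gripper":1},{"tx":-36,"ty":-74,"tz":0,"rx":0,"ry":0,"rz":10,"gripper":1},{"tx":-54,"ty":-112,"tz":0,"rx":0,"ry":0,"rz":15,"gripper":1},{"tx":-72,"ty":-150,"tz":0,"rx":0,"ry":0,"rz":20,"gripper":1},{"tx":-90,"ty":-188,"tz":0,"rx":0,"ry":0,"rz":23.2,"gripper":1}]' && python3 - <<'E'
from h import *
delta([.525,-.338,.292],-100.3)
E
```

```text
time_s: 0.52
position: [0.3082, -0.5032, 0.2917]
eef_rot: [[-0.184, -0.983, -0.0], [-0.983, 0.184, 0.001], [-0.001, 0.0, -1.0]]
wrist_force: [0.8, -1.0, 0.6]
finger_gap: 1.001
t [-2.022e+02 -1.828e+02 -2.000e-01] r [ 0.02  0.04 -0.28] gap 1.00129859144646 z 0.29171112883864697 F [ 0.8 -1.   0.6]
```

```bash
python3 -m jog '[{"tx":-40,"ty":-37,"tz":0,"rx":0,"ry":0,"rz":0,"gripper":1},{"tx":-140,"ty":-126,"tz":0,"rx":0,"ry":0,"rz":0,"gripper":1},{"tx":-140,"ty":-126,"tz":0,"rx":0,"ry":0,"rz":0,"gripper":1},{"tx":-140,"ty":-126,"tz":0,"rx":0,"ry":0,"rz":0,"gripper":1},{"tx":-140,"ty":-126,"tz":0,"rx":0,"ry":0,"rz":0,"gripper":1}]' >/dev/null; python3 -m jog '[{"tx":-60,"ty":-56,"tz":0,"rx":0,"ry":0,"rz":0,"gripper":0.6},{"tx":-60,"ty":-56,"tz":0,"rx":0,"ry":0,"rz":0,"gripper":0.6},{"tx":-60,"ty":-56,"tz":0,"rx":0,"ry":0,"rz":0,"gripper":0.6},{"tx":-60,"ty":-56,"tz":0,"rx":0,"ry":0,"rz":0,"gripper":0.6}]' && python3 - <<'E'
from h import *
delta([.525,-.338,.292],-100.3)
c=cap('wrist'); save(c,'w1'); P=cloud(c); Z=P[...,2]; print(c['o'])
m=(np.isfinite(Z)&(Z>.055)&(Z<.075)&(c['img'].min(2)>90)).astype(np.uint8)
k,l,s,_=cv2.connectedComponentsWithStats(m)
for i in range(1,k):
    if s[i,4]<150: continue
    q=P[l==i]; r=cv2.minAreaRect((q[:,:2]*1000).astype(np.float32)); print(s[i],np.median(q[:,2]),r)
E
```

```text
time_s: 1.27
position: [0.5232, -0.3389, 0.2915]
eef_rot: [[-0.175, -0.984, -0.001], [-0.984, 0.175, 0.001], [-0.0, 0.001, -1.0]]
wrist_force: [-0.1, 0.0, -0.6]
finger_gap: 0.774
t [-1.3 -1.6 -0.5] r [0.07 0.02 0.19] gap 0.7736151961005991 z 0.29148418673018417 F [-0.1  0.  -0.6]
[ 0.59370521 -0.3513184   0.38419358]
[ 302  153   40  138 4512] 0.06621140838584258 ((525.7191772460938, -339.30841064453125), (26.05075454711914, 109.54048156738281), 76.95343017578125)
[ 155  157   29  136 2566] 0.06594955525508925 ((544.710693359375, -220.04696655273438), (13.011241912841797, 109.60467529296875), 79.4073486328125)
[ 226  158   30  136 3305] 0.06616726095229664 ((533.7911376953125, -276.5704650878906), (18.446741104125977, 109.21477508544922), 79.3333740234375)
[496 248  61  52 871] 0.06430594071891127 ((459.054931640625, -494.5977783203125), (22.91288948059082, 55.1885871887207), 35.568267822265625)
```

View pics/w1.png

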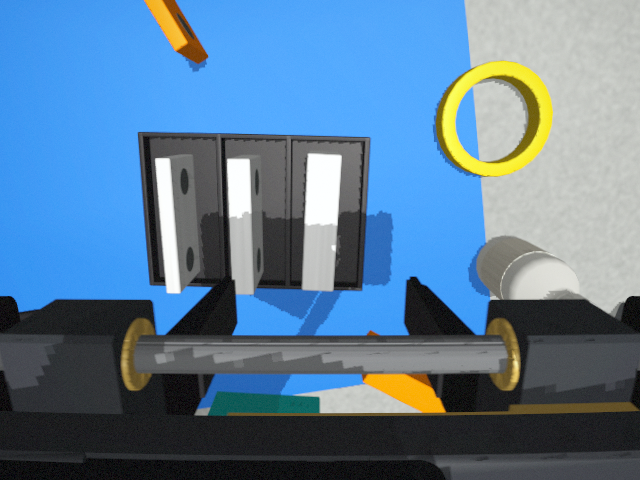

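The wrist view confirms the plates stand at u≈170, 240 and 320, measuring 13, 18.4 and 26.05 mm, and the body is wide along the jaws. I'll align over the 26 mm plate and descend.

```bash
python3 - <<'E'
from h import *
delta([.5257,-.3393,.104],-103)
E
```

```text
t [ -1.2  -3.6 187.5] r [0.09 0.01 2.78] gap 0.7343189421798181 z 0.29149859361094027 F [-1.1 -0.6  0.6]
```

```bash
python3 -m jog '[{"tx":-1,"ty":-3.5,"tz":40,"rx":0,"ry":0,"rz":2.8,"gripper":0.6},{"tx":-1,"ty":-3.5,"tz":80,"rx":0,"ry":0,"rz":2.8,"gripper":0.6},{"tx":-1,"ty":-3.5,"tz":110,"rx":0,"ry":0,"rz":2.8,"gripper":0.6},{"tx":-1,"ty":-3.5,"tz":110,"rx":0,"ry":0,"rz":2.8,"gripper":0.6},{"tx":-1,"ty":-3.5,"tz":110,"rx":0,"ry":0,"rz":2.8,"gripper":0.6}]' 20 && python3 -m jog '[{"tx":0,"ty":0,"tz":30,"rx":0,"ry":0,"rz":0,"gripper":0.6},{"tx":0,"ty":0,"tz":60,"rx":0,"ry":0,"rz":0,"gripper":0.6},{"tx":0,"ty":0,"tz":77,"rx":0,"ry":0,"rz":0,"gripper":0.6},{"tx":0,"ty":0,"tz":77,"rx":0,"ry":0,"rz":0,"gripper":0.6}]' && python3 -m jog '[{"tx":0,"ty":0,"tz":0,"rx":0,"ry":0,"rz":0,"gripper":0.2},{"tx":0,"ty":0,"tz":0,"rx":0,"ry":0,"rz":0,"gripper":0.2},{"tx":0,"ty":0,"tz":0,"rx":0,"ry":0,"rz":0,"gripper":0.2},{"tx":0,"ty":0,"tz":0,"rx":0,"ry":0,"rz":0,"gripper":0.2},{"tx":0,"ty":0,"tz":0,"rx":0,"ry":0,"rz":0,"gripper":0.2}]' 25 && python3 -m jog '[{"tx":0,"ty":0,"tz":0,"rx":0,"ry":0,"rz":0,"gripper":0.2},{"tx":0,"ty":0,"tz":0,"rx":0,"ry":0,"rz":0,"gripper":0.2},{"tx":0,"ty":0,"tz":0,"rx":0,"ry":0,"rz":0,"gripper":0.2},{"tx":0,"ty":0,"tz":0,"rx":0,"ry":0,"rz":0,"gripper":0.2},{"tx":0,"ty":0,"tz":0,"rx":0,"ry":0,"rz":0,"gripper":0.2}]'
```

```text
time_s: 1.73
position: [0.5237, -0.3405, 0.1802]
eef_rot: [[-0.229, -0.973, -0.004], [-0.973, 0.229, 0.003], [-0.002, 0.005, -1.0]]
wrist_force: [0.3, -0.2, 1.5]
finger_gap: 0.599
time_s: 2.07
position: [0.5245, -0.3403, 0.104]
eef_rot: [[-0.228, -0.974, -0.003], [-0.974, 0.228, 0.002], [-0.001, 0.003, -1.0]]
wrist_force: [-1.1, 0.2, -0.2]
finger_gap: 0.6
time_s: 2.48
position: [0.5264, -0.3408, 0.1071]
eef_rot: [[-0.227, -0.974, 0.002], [-0.974, 0.227, -0.002], [0.001, -0.002, -1.0]]
wrist_force: [0.6, 0.0, 0.2]
finger_gap: 0.309
time_s: 2.9
position: [0.5264, -0.3402, 0.1068]
eef_rot: [[-0.227, -0.974, 0.002], [-0.974, 0.227, -0.0], [0.0, -0.002, -1.0]]
wrist_force: [-0.6, 2.3, 6.3]
finger_gap: 0.274
```

Opening 0.274 × 95 = 26.0 mm, so this is the 26 mm plate. Lift, then work out the carry.

```bash
python3 -m jog '[{"tx":0,"ty":0,"tz":-30,"rx":0,"ry":0,"rz":0,"gripper":0.2},{"tx":0,"ty":0,"tz":-70,"rx":0,"ry":0,"rz":0,"gripper":0.2},{"tx":0,"ty":0,"tz":-110,"rx":0,"ry":0,"rz":0,"gripper":0.2},{"tx":0,"ty":0,"tz":-130,"rx":0,"ry":0,"rz":0,"gripper":0.2},{"tx":0,"ty":0,"tz":-130,"rx":0,"ry":0,"rz":0,"gripper":0.2}]' 40 && python3 - <<'E'
from h import *
delta([.53,.07,.237],-100)
E
```

```text
time_s: 3.32
position: [0.5276, -0.3417, 0.2414]
eef_rot: [[-0.227, -0.974, 0.008], [-0.974, 0.227, -0.007], [0.005, -0.009, -1.0]]
wrist_force: [0.3, -0.9, -4.0]
finger_gap: 0.269
t [-401.6   91.1    1.7] r [-0.53 -0.28 -3.11] gap 0.26882510818938216 z 0.24143034659192714 F [ 0.3 -0.9 -4. ]
```

```bash
python3 -m jog '[{"tx":-38,"ty":8,"tz":0,"rx":0,"ry":0,"rz":-3,"gripper":0.2},{"tx":-170,"ty":39,"tz":0,"rx":0,"ry":0,"rz":-3,"gripper":0.2},{"tx":-200,"ty":45,"tz":0,"rx":0,"ry":0,"rz":-3,"gripper":0.2},{"tx":-200,"ty":45,"tz":0,"rx":0,"ry":0,"rz":-3,"gripper":0.2},{"tx":-200,"ty":45,"tz":0,"rx":0,"ry":0,"rz":-3,"gripper":0.2}]' >/dev/null; python3 -m jog '[{"tx":-38,"ty":8,"tz":0,"rx":0,"ry":0,"rz":0,"gripper":0.2},{"tx":-170,"ty":36,"tz":0,"rx":0,"ry":0,"rz":0,"gripper":0.2},{"tx":-200,"ty":37,"tz":0,"rx":0,"ry":0,"rz":0,"gripper":0.2},{"tx":-200,"ty":37,"tz":0,"rx":0,"ry":0,"rz":0,"gripper":0.2},{"tx":-200,"ty":37,"tz":0,"rx":0,"ry":0,"rz":0,"gripper":0.2}]' && python3 - <<'E'
from h import *
T=lambda a,yaw:np.array([[np.cos(yaw),np.sin(yaw),0],[np.sin(yaw),-np.cos(yaw),0],[0,0,-1.]])@Ro.from_euler('y',a,degrees=True).as_matrix()
t=T(-40,np.radians(-100)); print(t)
p=np.array([.54,.155,.0])-t@[.013,0,.101]; print(p)
delta(p+[0,0,.04],-100,-40)
E
```

```text
time_s: 4.15
position: [0.5238, 0.0702, 0.2316]
eef_rot: [[-0.176, -0.984, -0.005], [-0.984, 0.176, -0.0], [0.001, 0.005, -1.0]]
wrist_force: [0.7, 0.4, -4.7]
finger_gap: 0.272
[[-0.13302222 -0.98480775  0.1116189 ]
 [-0.75440651  0.17364818  0.63302222]
 [-0.64278761  0.         -0.76604444]]
[0.53045578 0.10087204 0.08572673]
t [-31.5  -1.7 105.8] r [  0.24 -40.07  -0.21] gap 0.27222424311990623 z 0.23155947856122544 F [ 0.7  0.4 -4.7]
```

```bash
python3 -m jog '[{"tx":-6,"ty":0,"tz":10,"rx":0,"ry":-7,"rz":0,"gripper":0.2},{"tx":-12,"ty":0,"tz":20,"rx":0,"ry":-14,"rz":0,"gripper":0.2},{"tx":-18,"ty":0,"tz":40,"rx":0,"ry":-21,"rz":0,"gripper":0.2},{"tx":-24,"ty":0,"tz":60,"rx":0,"ry":-28,"rz":0,"gripper":0.2},{"tx":-30,"ty":0,"tz":80,"rx":0,"ry":-35,"rz":0,"gripper":0.2}]' && python3 - <<'E'
from h import *
delta([.5305,.101,.110],-100,-40)
o=manip.get_obs(); print(np.round(o['joint_pos'],2))
E
```

```text
time_s: 4.57
position: [0.5296, 0.0981, 0.1521]
eef_rot: [[-0.145, -0.984, 0.1], [-0.804, 0.176, 0.568], [-0.576, 0.002, -0.817]]
wrist_force: [-0.2, 1.1, -5.8]
finger_gap: 0.272
t [21.8 -0.4 36.1] r [ 0.01 -4.81 -0.16] gap 0.27179037724661326 z 0.15208825241247664 F [-0.2  1.1 -5.8]
[-0.15 -0.    2.11  0.69  1.13  1.26]
```

```bash
python3 -m jog '[{"tx":11,"ty":0,"tz":18,"rx":0,"ry":-4.8,"rz":0,"gripper":0.2},{"tx":22,"ty":0,"tz":36,"rx":0,"ry":-4.8,"rz":0,"gripper":0.2},{"tx":22,"ty":0,"tz":36,"rx":0,"ry":-4.8,"rz":0,"gripper":0.2}]' && python3 - <<'E'
from h import *
delta([.5305,.101,.0857],-100,-40)
E
```

```text
time_s: 4.82
position: [0.5259, 0.1001, 0.1044]
eef_rot: [[-0.145, -0.984, 0.101], [-0.757, 0.176, 0.629], [-0.637, 0.015, -0.771]]
wrist_force: [-1.7, 0.1, -5.5]
finger_gap: 0.276
t [10.6 -4.6 15.4] r [ 0.58 -0.41 -0.66] gap 0.2761965411242684 z 0.10440440128644393 F [-1.7  0.1 -5.5]
```

```bash
python3 -m jog '[{"tx":4,"ty":0,"tz":6,"rx":0,"ry":0,"rz":0,"gripper":0.2},{"tx":8,"ty":0,"tz":12,"rx":0,"ry":0,"rz":0,"gripper":0.2},{"tx":9.5,"ty":0,"tz":14.5,"rx":0,"ry":0,"rz":0,"gripper":0.2},{"tx":9.5,"ty":0,"tz":14.5,"rx":0,"ry":0,"rz":0,"gripper":0.2}]'; python3 - <<'E'
from h import *
c=cap('side'); cv2.imwrite('pics/s2.png',cv2.resize(c['img'][140:380,200:520,::-1],None,fx=2,fy=2))
E
```

```text
time_s: 5.15
position: [0.5321, 0.1026, 0.096]
eef_rot: [[-0.134, -0.985, 0.112], [-0.757, 0.175, 0.63], [-0.64, -0.0, -0.769]]
wrist_force: [-0.0, 0.0, -5.2]
finger_gap: 0.272
```

View pics/s2.png

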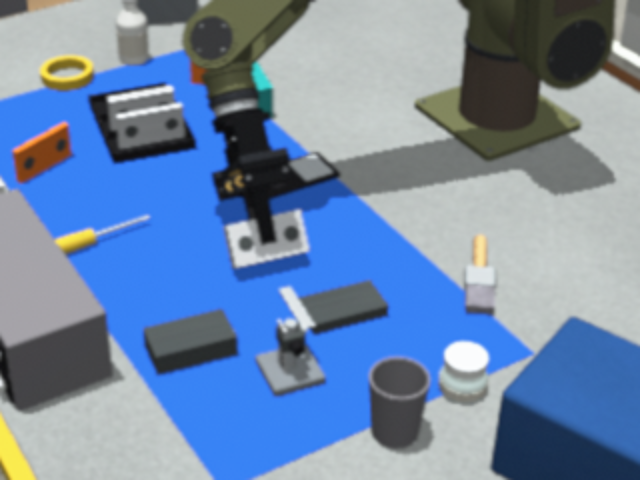

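The plate is held tilted at (265,240), clear of everything and about 10 mm above the bench. I'll lower it until it touches.

```bash
python3 -m jog '[{"tx":3.2,"ty":0,"tz":3.9,"rx":0,"ry":0,"rz":0,"gripper":0.2},{"tx":5,"ty":0,"tz":6,"rx":0,"ry":0,"rz":0,"gripper":0.2},{"tx":6,"ty":0,"tz":7.2,"rx":0,"ry":0,"rz":0,"gripper":0.2},{"tx":6,"ty":0,"tz":7.2,"rx":0,"ry":0,"rz":0,"gripper":0.2}]'
```

```text
time_s: 5.53
position: [0.5319, 0.1023, 0.0863]
eef_rot: [[-0.135, -0.984, 0.112], [-0.756, 0.176, 0.63], [-0.64, 0.0, -0.768]]
wrist_force: [0.1, 0.9, -5.2]
finger_gap: 0.27
```

```bash
python3 -m jog '[{"tx":0.8,"ty":0,"tz":1,"rx":0,"ry":0,"rz":0,"gripper":0.27},{"tx":0.8,"ty":0,"tz":1,"rx":0,"ry":0,"rz":0,"gripper":0.4},{"tx":0.8,"ty":0,"tz":1,"rx":0,"ry":0,"rz":0,"gripper":0.4},{"tx":0.8,"ty":0,"tz":1,"rx":0,"ry":0,"rz":0,"gripper":0.4},{"tx":0.8,"ty":0,"tz":1,"rx":0,"ry":0,"rz":0,"gripper":0.4}]' && python3 -m jog '[{"tx":0,"ty":0,"tz":-12,"rx":0,"ry":0,"rz":0,"gripper":0.4},{"tx":0,"ty":0,"tz":-25,"rx":0,"ry":0,"rz":0,"gripper":0.4},{"tx":0,"ty":0,"tz":-45,"rx":0,"ry":0,"rz":0,"gripper":0.4},{"tx":0,"ty":0,"tz":-80,"rx":0,"ry":0,"rz":0,"gripper":0.4},{"tx":0,"ty":0,"tz":-120,"rx":0,"ry":0,"rz":0,"gripper":0.4}]' && python3 -m jog '[{"tx":0,"ty":0,"tz":-30,"rx":0,"ry":7,"rz":0,"gripper":1},{"tx":0,"ty":0,"tz":-30,"rx":0,"ry":14,"rz":0,"gripper":1},{"tx":0,"ty":0,"tz":-30,"rx":0,"ry":21,"rz":0,"gripper":1},{"tx":0,"ty":0,"tz":-30,"rx":0,"ry":28,"rz":0,"gripper":1},{"tx":0,"ty":0,"tz":-30,"rx":0,"ry":35,"rz":0,"gripper":1}]'; python3 - <<'E'
from h import *
c=cap('top'); save(c,'t3'); P=cloud(c); Z=P[...,2]
m=(np.isfinite(Z)&(Z>.012)&(Z<.05)&(P[...,0]>.42)&(P[...,0]<.66)&(P[...,1]>.03)&(P[...,1]<.22)).astype(np.uint8)
k,l,s,_=cv2.connectedComponentsWithStats(m)
for i in range(1,k):
    if s[i,4]<50: continue
    q=P[l==i]; r=cv2.minAreaRect((q[:,:2]*1000).astype(np.float32)); print(s[i],np.median(q[:,2]),r)
E
```

```text
time_s: 5.95
position: [0.5326, 0.1022, 0.0859]
eef_rot: [[-0.135, -0.984, 0.114], [-0.756, 0.176, 0.63], [-0.64, -0.001, -0.768]]
wrist_force: [0.1, -1.4, -1.1]
finger_gap: 0.398
time_s: 6.37
position: [0.5174, 0.0261, 0.1784]
eef_rot: [[-0.136, -0.985, 0.11], [-0.756, 0.175, 0.631], [-0.64, 0.002, -0.768]]
wrist_force: [1.6, 0.6, 0.1]
finger_gap: 0.399
time_s: 6.78
position: [0.5159, 0.0064, 0.2038]
eef_rot: [[-0.178, -0.984, 0.019], [-0.981, 0.179, 0.076], [-0.078, -0.005, -0.997]]
wrist_force: [-0.5, 1.0, -1.3]
finger_gap: 0.694
[264 215  25  45 713] 0.025332877117468566 ((535.3486328125, 124.88758850097656), (60.401058197021484, 110.2571792602539), 80.24992370605469)
```

View pics/t3.png

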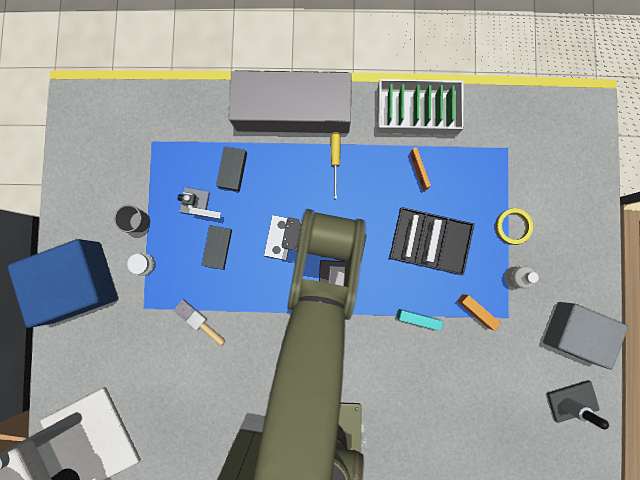

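The plate lies flat at (282,238) px, which is (0.535, 0.125) with its top at 25 mm and an angle of -9.8°. I'll move above it and look from close by.

```bash
python3 - <<'E'
from h import *
delta([.490,.123,.27],-99.8)
E
```

```text
t [-113.2   45.6  -58. ] r [-0.32  4.32 -0.3 ] gap 0.737034981242913 z 0.20387059220448878 F [-0.3  2.5  0.5]
```

```bash
python3 -m jog '[{"tx":-40,"ty":15,"tz":-20,"rx":0,"ry":4.3,"rz":0,"gripper":1},{"tx":-113,"ty":45,"tz":-58,"rx":0,"ry":4.3,"rz":0,"gripper":1},{"tx":-113,"ty":45,"tz":-58,"rx":0,"ry":4.3,"rz":0,"gripper":1},{"tx":-113,"ty":45,"tz":-58,"rx":0,"ry":4.3,"rz":0,"gripper":1},{"tx":-113,"ty":45,"tz":-58,"rx":0,"ry":4.3,"rz":0,"gripper":1}]'; python3 - <<'E'
from h import *
c=cap('wrist'); save(c,'w4'); P=cloud(c); Z=P[...,2]; X=P[...,0];Y=P[...,1]
print('bench z',np.nanmedian(Z[(Z<.012)]))
for lo,hi,ys in((.015,.04,(.03,.22)),(.012,.03,(.22,.40)),(.057,.075,(.2,.4))):
    m=(np.isfinite(Z)&(Z>lo)&(Z<hi)&(X>.40)&(X<.66)&(Y>ys[0])&(Y<ys[1])).astype(np.uint8)
    k,l,s,_=cv2.connectedComponentsWithStats(m)
    for i in range(1,k):
        if s[i,4]<100: continue
        q=P[l==i]; r=cv2.minAreaRect((q[:,:2]*1000).astype(np.float32)); print(s[i],np.median(q[:,2]),r)
delta([.535,.125,.085],-99.8)
E
```

```text
time_s: 7.25
position: [0.4903, 0.1232, 0.2711]
eef_rot: [[-0.173, -0.985, 0.006], [-0.985, 0.173, 0.011], [-0.012, -0.004, -1.0]]
wrist_force: [-0.1, -0.6, 0.5]
finger_gap: 0.997
bench z 0.0009400832032240292
[  274   100    77   137 10142] 0.026324361532939544 ((535.7438354492188, 125.17269897460938), (60.26372146606445, 109.18226623535156), 80.03842163085938)
[   0   66   62   69 3409] 0.014462392447661732 ((634.2354125976562, 350.3835144042969), (54.240516662597656, 54.21124267578125), 80.86483001708984)
[  86  174   86  124 8645] 0.020280932577776578 ((506.239501953125, 293.3258972167969), (61.1484260559082, 110.1454086303711), 81.14506530761719)
[   0  131   96   26 2117] 0.06437543277937963 ((591.6141357421875, 311.3689270019531), (73.20438385009766, 16.606401443481445), 80.93550109863281)
t [ -9.  -43.4 184.4] r [-0.12  0.59 -0.24] gap 0.9967255837253438 z 0.2692428793137337 F [ 0.  -0.3  0.1]
```

View pics/w4.png

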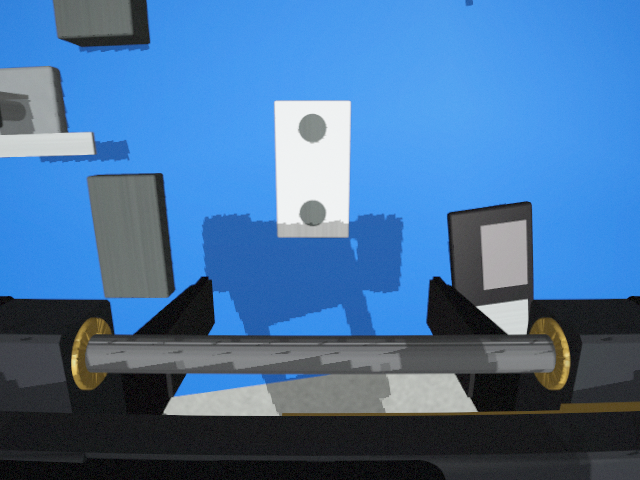

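Picture 5: plate centre at (535.7,125.2) mm, -10°, top 26 mm. Base at (506.1,293.4), -8.9°, top 20.3 mm. Pointer at 64.4 mm. Now I'll descend on the plate.

```bash
python3 -m jog '[{"tx":-8,"ty":-38,"tz":20,"rx":0,"ry":0.6,"rz":0,"gripper":1},{"tx":-8,"ty":-44,"tz":60,"rx":0,"ry":0.6,"rz":0,"gripper":1},{"tx":-8,"ty":-44,"tz":100,"rx":0,"ry":0.6,"rz":0,"gripper":1},{"tx":-8,"ty":-44,"tz":130,"rx":0,"ry":0.6,"rz":0,"gripper":1},{"tx":-8,"ty":-44,"tz":130,"rx":0,"ry":0.6,"rz":0,"gripper":1}]';python3 - <<'E'
from h import *
delta([.5357,.1252,.083],-100)
E
```

```text
time_s: 7.72
position: [0.5294, 0.1203, 0.1286]
eef_rot: [[-0.178, -0.984, -0.018], [-0.984, 0.178, -0.003], [0.007, 0.017, -1.0]]
wrist_force: [-0.9, -0.9, -1.4]
finger_gap: 1.0
t [-6.3 -6.1 45.5] r [ 0.95 -0.37 -0.27] gap 1.0002014911883308 z 0.12863425456979807 F [-0.9 -0.9 -1.4]
```

```bash
python3 -m jog '[{"tx":0,"ty":0,"tz":20,"rx":0,"ry":0,"rz":0,"gripper":1},{"tx":0,"ty":0,"tz":20,"rx":0,"ry":0,"rz":0,"gripper":1},{"tx":0,"ty":0,"tz":20,"rx":0,"ry":0,"rz":0,"gripper":1},{"tx":0,"ty":0,"tz":20,"rx":0,"ry":0,"rz":0,"gripper":1}]'|head -2;python3 - <<'E'
from h import *
delta([.5357,.1252,.083],-100)
E
```

```text
time_s: 8.05
position: [0.5356, 0.1224, 0.1196]
t [-2.8  0.5 36.6] r [-0.1  -0.06 -0.18] gap 1.0013657540912064 z 0.11955818390573084 F [-0.2  0.5 -0.2]
```

```bash
python3 -m jog '[{"tx":-2.5,"ty":0,"tz":20,"rx":0,"ry":0,"rz":0,"gripper":1},{"tx":-2.5,"ty":0,"tz":36,"rx":0,"ry":0,"rz":0,"gripper":1},{"tx":-2.5,"ty":0,"tz":36,"rx":0,"ry":0,"rz":0,"gripper":1},{"tx":-2.5,"ty":0,"tz":36,"rx":0,"ry":0,"rz":0,"gripper":1}]'|head -2;python3 -m jog '[{"tx":0,"ty":0,"tz":0,"rx":0,"ry":0,"rz":0,"gripper":0.5},{"tx":0,"ty":0,"tz":0,"rx":0,"ry":0,"rz":0,"gripper":0.5},{"tx":0,"ty":0,"tz":0,"rx":0,"ry":0,"rz":0,"gripper":0.5},{"tx":0,"ty":0,"tz":0,"rx":0,"ry":0,"rz":0,"gripper":0.5},{"tx":0,"ty":0,"tz":0,"rx":0,"ry":0,"rz":0,"gripper":0.5}]' 30;python3 -m jog '[{"tx":0,"ty":0,"tz":0,"rx":0,"ry":0,"rz":0,"gripper":0.5},{"tx":0,"ty":0,"tz":0,"rx":0,"ry":0,"rz":0,"gripper":0.5},{"tx":0,"ty":0,"tz":0,"rx":0,"ry":0,"rz":0,"gripper":0.5}]'
```

```text
time_s: 8.38
position: [0.5354, 0.1253, 0.0827]
time_s: 8.8
position: [0.5355, 0.1254, 0.0825]
eef_rot: [[-0.176, -0.984, 0.001], [-0.984, 0.176, -0.002], [0.001, -0.001, -1.0]]
wrist_force: [-0.4, 0.6, -0.4]
finger_gap: 0.708
time_s: 9.05
position: [0.5352, 0.1253, 0.0821]
eef_rot: [[-0.176, -0.984, -0.0], [-0.984, 0.176, -0.002], [0.002, -0.0, -1.0]]
wrist_force: [-1.3, -0.6, 1.9]
finger_gap: 0.627
```

```bash
python3 -m jog '[{"tx":0,"ty":0,"tz":-20,"rx":0,"ry":0,"rz":0,"gripper":0.5},{"tx":0,"ty":0,"tz":-60,"rx":0,"ry":0,"rz":0,"gripper":0.5},{"tx":0,"ty":0,"tz":-100,"rx":0,"ry":0,"rz":0,"gripper":0.5},{"tx":-35,"ty":0,"tz":-110,"rx":0,"ry":0,"rz":0,"gripper":0.5},{"tx":-70,"ty":5,"tz":-110,"rx":0,"ry":0,"rz":0,"gripper":0.5}]' 40 >/dev/null;python3 -m jog '[{"tx":-35,"ty":0,"tz":0,"rx":0,"ry":0,"rz":-1.1,"gripper":0.5},{"tx":-70,"ty":0,"tz":0,"rx":0,"ry":0,"rz":-1.1,"gripper":0.5},{"tx":-90,"ty":0,"tz":0,"rx":0,"ry":0,"rz":-1.1,"gripper":0.5},{"tx":-90,"ty":0,"tz":0,"rx":0,"ry":0,"rz":-1.1,"gripper":0.5},{"tx":-90,"ty":0,"tz":0,"rx":0,"ry":0,"rz":-1.1,"gripper":0.5}]'; python3 - <<'E'
from h import *
delta([.506,.2934,.1043],-98.9)
E
```

```text
time_s: 9.88
position: [0.5574, 0.2846, 0.1896]
eef_rot: [[-0.155, -0.988, -0.003], [-0.988, 0.155, -0.003], [0.004, 0.003, -1.0]]
wrist_force: [-0.1, 0.7, -5.0]
finger_gap: 0.631
t [-1.1 51.9 85.5] r [ 0.16 -0.22 -0.  ] gap 0.6306994374710921 z 0.18963265030699117 F [-0.1  0.7 -5. ]
```

```bash
python3 -m jog '[{"tx":-1,"ty":30,"tz":0,"rx":0,"ry":0,"rz":0,"gripper":0.5},{"tx":-1,"ty":52,"tz":20,"rx":0,"ry":0,"rz":0,"gripper":0.5},{"tx":-1,"ty":52,"tz":50,"rx":0,"ry":0,"rz":0,"gripper":0.5},{"tx":-1,"ty":52,"tz":65,"rx":0,"ry":0,"rz":0,"gripper":0.5},{"tx":-1,"ty":52,"tz":65,"rx":0,"ry":0,"rz":0,"gripper":0.5}]'; python3 -m jog '[{"tx":0,"ty":0,"tz":0,"rx":0,"ry":0,"rz":0,"gripper":0.5},{"tx":0,"ty":0,"tz":0,"rx":0,"ry":0,"rz":0,"gripper":0.5}]' >/dev/null; python3 - <<'E'
from h import *
delta([.506,.2934,.1033],-98.9)
E
```

```text
time_s: 10.3
position: [0.5033, 0.2903, 0.1209]
eef_rot: [[-0.158, -0.987, -0.01], [-0.987, 0.158, -0.007], [0.008, 0.009, -1.0]]
wrist_force: [-1.0, -0.2, -5.1]
finger_gap: 0.628
t [-0.6  2.1 24.3] r [-0.07 -0.06 -0.18] gap 0.6270417258227649 z 0.12755522043113607 F [ 1.   0.4 -3.7]
```

```bash
python3 -m jog '[{"tx":-0.6,"ty":2,"tz":8,"rx":0,"ry":0,"rz":0,"gripper":0.5},{"tx":-0.6,"ty":2,"tz":16,"rx":0,"ry":0,"rz":0,"gripper":0.5},{"tx":-0.6,"ty":2,"tz":22,"rx":0,"ry":0,"rz":0,"gripper":0.5},{"tx":-0.6,"ty":2,"tz":23,"rx":0,"ry":0,"rz":0,"gripper":0.5},{"tx":-0.6,"ty":2,"tz":24,"rx":0,"ry":0,"rz":0,"gripper":0.5}]';python3 -m jog '[{"tx":0,"ty":0,"tz":0,"rx":0,"ry":0,"rz":0,"gripper":0.5},{"tx":0,"ty":0,"tz":0,"rx":0,"ry":0,"rz":0,"gripper":0.5},{"tx":0,"ty":0,"tz":0.5,"rx":0,"ry":0,"rz":0,"gripper":0.5}]'
```

```text
time_s: 10.88
position: [0.505, 0.2937, 0.1021]
eef_rot: [[-0.157, -0.988, -0.001], [-0.988, 0.157, -0.002], [0.002, 0.001, -1.0]]
wrist_force: [-2.3, -0.6, 3.0]
finger_gap: 0.63
time_s: 11.13
position: [0.5055, 0.294, 0.1023]
eef_rot: [[-0.157, -0.988, 0.0], [-0.988, 0.157, -0.001], [0.001, -0.001, -1.0]]
wrist_force: [1.0, -0.1, -4.2]
finger_gap: 0.628
```

```bash
python3 -m jog '[{"tx":0,"ty":0,"tz":0.7,"rx":0,"ry":0,"rz":0,"gripper":0.5},{"tx":0,"ty":0,"tz":0.7,"rx":0,"ry":0,"rz":0,"gripper":0.5},{"tx":0,"ty":0,"tz":0.7,"rx":0,"ry":0,"rz":0,"gripper":0.9},{"tx":0,"ty":0,"tz":0.7,"rx":0,"ry":0,"rz":0,"gripper":0.9},{"tx":0,"ty":0,"tz":0.7,"rx":0,"ry":0,"rz":0,"gripper":0.9}]';python3 -m jog '[{"tx":0,"ty":0,"tz":0,"rx":0,"ry":0,"rz":0,"gripper":0.9},{"tx":0,"ty":0,"tz":0,"rx":0,"ry":0,"rz":0,"gripper":0.9},{"tx":0,"ty":0,"tz":-30,"rx":0,"ry":0,"rz":0,"gripper":0.9},{"tx":0,"ty":0,"tz":-70,"rx":0,"ry":0,"rz":0,"gripper":0.9},{"tx":0,"ty":0,"tz":-110,"rx":0,"ry":0,"rz":0,"gripper":0.9}]';python3 -m jog '[{"tx":0,"ty":40,"tz":-60,"rx":0,"ry":0,"rz":0,"gripper":0.9},{"tx":0,"ty":60,"tz":-80,"rx":0,"ry":0,"rz":0,"gripper":0.9},{"tx":0,"ty":60,"tz":-80,"rx":0,"ry":0,"rz":0,"gripper":0.6},{"tx":0,"ty":60,"tz":-80,"rx":0,"ry":0,"rz":0,"gripper":0.6},{"tx":0,"ty":60,"tz":-80,"rx":0,"ry":0,"rz":0,"gripper":0.6}]'|head -2
cat > stk.py <<'E'
from h import *
c=cap('wrist'); save(c,'w5'); P=cloud(c); Z=P[...,2]; X=P[...,0];Y=P[...,1]
for lo,hi in((.035,.056),(.0575,.072)):
    m=(np.isfinite(Z)&(Z>lo)&(Z<hi)&(X>.40)&(X<.66)&(Y>.22)&(Y<.4)).astype(np.uint8)
    k,l,s,_=cv2.connectedComponentsWithStats(m)
    for i in range(1,k):
        if s[i,4]<150: continue
        q=P[l==i]; r=cv2.minAreaRect((q[:,:2]*1000).astype(np.float32)); print(s[i],np.median(q[:,2]),r)
E
python3 stk.py; python3 -c "
from h import *
delta([.534,-.2768,.26],-100.6)"
```

```text
time_s: 11.55
position: [0.5059, 0.2941, 0.1021]
eef_rot: [[-0.157, -0.988, 0.001], [-0.988, 0.157, -0.001], [0.001, -0.001, -1.0]]
wrist_force: [-0.6, 0.0, 0.0]
finger_gap: 0.784
time_s: 11.97
position: [0.5043, 0.2936, 0.211]
eef_rot: [[-0.157, -0.988, -0.004], [-0.988, 0.157, -0.003], [0.004, 0.003, -1.0]]
wrist_force: [0.7, 0.1, 0.1]
finger_gap: 0.897
time_s: 12.38
position: [0.4462, 0.3038, 0.2922]
[  282    78    78   139 10355] 0.04637116036346922 ((505.8250427246094, 294.0456237792969), (60.27833557128906, 108.73428344726562), 81.14873504638672)
[ 180    0  149   48 3249] 0.06439639307809303 ((600.9602661132812, 326.58929443359375), (104.63192749023438, 30.54418182373047), 80.18912506103516)
t [ 559.1 -177.7   31.6] r [ 0.03 -0.14  1.59] gap 0.7052992860684425 z 0.2903288435803414 F [-0.5 -0.4 -0.3]
```

The first plate is on the base at (505.8,294.0), -8.9°, top 46.4 mm. Now the middle plate.

```bash
python3 -m jog '[{"tx":38,"ty":-10,"tz":0,"rx":0,"ry":0,"rz":1.6,"gripper":0.5},{"tx":200,"ty":-60,"tz":0,"rx":0,"ry":0,"rz":1.6,"gripper":0.5},{"tx":200,"ty":-60,"tz":0,"rx":0,"ry":0,"rz":1.6,"gripper":0.5},{"tx":200,"ty":-60,"tz":0,"rx":0,"ry":0,"rz":1.6,"gripper":0.5},{"tx":200,"ty":-60,"tz":0,"rx":0,"ry":0,"rz":1.6,"gripper":0.5}]' >/dev/null;python3 -m jog '[{"tx":190,"ty":-60,"tz":0,"rx":0,"ry":0,"rz":0,"gripper":0.5},{"tx":190,"ty":-60,"tz":0,"rx":0,"ry":0,"rz":0,"gripper":0.5},{"tx":190,"ty":-60,"tz":0,"rx":0,"ry":0,"rz":0,"gripper":0.5},{"tx":190,"ty":-60,"tz":0,"rx":0,"ry":0,"rz":0,"gripper":0.5},{"tx":190,"ty":-60,"tz":0,"rx":0,"ry":0,"rz":0,"gripper":0.5}]' >/dev/null;python3 -m jog '[{"tx":165,"ty":-50,"tz":0,"rx":0,"ry":0,"rz":0,"gripper":0.5},{"tx":165,"ty":-50,"tz":0,"rx":0,"ry":0,"rz":0,"gripper":0.5},{"tx":165,"ty":-50,"tz":0,"rx":0,"ry":0,"rz":0,"gripper":0.5},{"tx":165,"ty":-50,"tz":0,"rx":0,"ry":0,"rz":0,"gripper":0.5},{"tx":165,"ty":-50,"tz":0,"rx":0,"ry":0,"rz":0,"gripper":0.5}]'|head -2; python3 - <<'E'
from h import *
c=cap('wrist'); P=cloud(c); Z=P[...,2]
m=(np.isfinite(Z)&(Z>.06)&(Z<.075)&(c['img'].min(2)>90)).astype(np.uint8)
k,l,s,_=cv2.connectedComponentsWithStats(m)
for i in range(1,k):
    if s[i,4]<400: continue
    q=P[l==i]; r=cv2.minAreaRect((q[:,:2]*1000).astype(np.float32)); print(s[i],np.median(q[:,2]),r)
delta([.534,-.2768,.104],-100.6)
E
```

```text
time_s: 13.68
position: [0.5154, -0.2756, 0.2887]
[ 230  132   24  141 2342] 0.06617107151997179 ((544.7296142578125, -219.64218139648438), (12.828605651855469, 109.07343292236328), 79.4889144897461)
[ 305  132   24  141 3294] 0.06625435184610332 ((533.5704345703125, -276.386474609375), (17.799524307250977, 109.01423645019531), 79.28652954101562)
[575 224  56  65 878] 0.0667886430370892 ((452.8951416015625, -492.82861328125), (29.545549392700195, 56.60929870605469), 55.3227653503418)
t [ -0.9 -19.7 184.6] r [ 0.28 -0.04 -0.34] gap 0.4986442359246797 z 0.28871744162657137 F [0.1 0.3 0. ]
```

```bash
python3 -m jog '[{"tx":-1.5,"ty":-18,"tz":35,"rx":0,"ry":0,"rz":0,"gripper":0.5},{"tx":-1.5,"ty":-18,"tz":75,"rx":0,"ry":0,"rz":0,"gripper":0.5},{"tx":-1.5,"ty":-18,"tz":110,"rx":0,"ry":0,"rz":0,"gripper":0.5},{"tx":-1.5,"ty":-18,"tz":110,"rx":0,"ry":0,"rz":0,"gripper":0.5},{"tx":-1.5,"ty":-18,"tz":110,"rx":0,"ry":0,"rz":0,"gripper":0.5}]'|head -2; python3 -c "
from h import *
delta([.5336,-.2764,.104],-100.6)"
```

```text
time_s: 14.15
position: [0.5325, -0.2699, 0.1784]
t [ 6.3 -2.9 74.4] r [0.44 0.08 0.01] gap 0.5016925342645723 z 0.17843022995035754 F [ 0.3  0.4 -0.1]
```

```bash
python3 -m jog '[{"tx":3,"ty":0,"tz":10,"rx":0,"ry":0,"rz":0,"gripper":0.5},{"tx":3,"ty":0,"tz":15,"rx":0,"ry":0,"rz":0,"gripper":0.5},{"tx":3,"ty":0,"tz":15,"rx":0,"ry":0,"rz":0,"gripper":0.5},{"tx":3,"ty":0,"tz":15,"rx":0,"ry":0,"rz":0,"gripper":0.5}]'|head -2; python3 -c "
from h import *
delta([.5336,-.2764,.104],-100.6)"
```

```text
time_s: 14.48
position: [0.5341, -0.275, 0.1687]
t [ 1.3  0.4 64.7] r [-0.11 -0.14 -0.02] gap 0.4990232098196558 z 0.1686832314954098 F [ 0.6  0.1 -0.2]
```

```bash
python3 -m jog '[{"tx":1.2,"ty":0,"tz":30,"rx":0,"ry":0,"rz":0,"gripper":0.5},{"tx":1.2,"ty":0,"tz":55,"rx":0,"ry":0,"rz":0,"gripper":0.5},{"tx":1.2,"ty":0,"tz":63,"rx":0,"ry":0,"rz":0,"gripper":0.5},{"tx":1.2,"ty":0,"tz":63,"rx":0,"ry":0,"rz":0,"gripper":0.5},{"tx":1.2,"ty":0,"tz":63,"rx":0,"ry":0,"rz":0,"gripper":0.4}]';python3 -m jog '[{"tx":0,"ty":0,"tz":0,"rx":0,"ry":0,"rz":0,"gripper":0.1},{"tx":0,"ty":0,"tz":0,"rx":0,"ry":0,"rz":0,"gripper":0.1},{"tx":0,"ty":0,"tz":0,"rx":0,"ry":0,"rz":0,"gripper":0.1},{"tx":0,"ty":0,"tz":0,"rx":0,"ry":0,"rz":0,"gripper":0.1},{"tx":0,"ty":0,"tz":0,"rx":0,"ry":0,"rz":0,"gripper":0.1}]' 25;python3 -m jog '[{"tx":0,"ty":0,"tz":0,"rx":0,"ry":0,"rz":0,"gripper":0.1},{"tx":0,"ty":0,"tz":0,"rx":0,"ry":0,"rz":0,"gripper":0.1},{"tx":0,"ty":0,"tz":0,"rx":0,"ry":0,"rz":0,"gripper":0.1}]'
```

```text
time_s: 14.9
position: [0.5338, -0.2762, 0.1052]
eef_rot: [[-0.184, -0.983, 0.0], [-0.983, 0.184, -0.002], [0.002, -0.001, -1.0]]
wrist_force: [0.6, -0.3, 0.2]
finger_gap: 0.467
time_s: 15.32
position: [0.5339, -0.2763, 0.1054]
eef_rot: [[-0.184, -0.983, 0.001], [-0.983, 0.184, -0.003], [0.002, -0.002, -1.0]]
wrist_force: [-0.6, -0.2, 2.5]
finger_gap: 0.191
time_s: 15.57
position: [0.5339, -0.2763, 0.1054]
eef_rot: [[-0.184, -0.983, 0.001], [-0.983, 0.184, -0.002], [0.002, -0.001, -1.0]]
wrist_force: [-0.0, 0.1, 5.8]
finger_gap: 0.186
```

17.7 mm, so this is the 18 mm plate. Lift and carry it the same way.

```bash
python3 -m jog '[{"tx":0,"ty":0,"tz":-30,"rx":0,"ry":0,"rz":0,"gripper":0.1},{"tx":0,"ty":0,"tz":-70,"rx":0,"ry":0,"rz":0,"gripper":0.1},{"tx":0,"ty":0,"tz":-110,"rx":0,"ry":0,"rz":0,"gripper":0.1},{"tx":0,"ty":0,"tz":-130,"rx":0,"ry":0,"rz":0,"gripper":0.1},{"tx":0,"ty":0,"tz":-130,"rx":0,"ry":0,"rz":0,"gripper":0.1}]' 40 >/dev/null; python3 -m jog '[{"tx":-38,"ty":8,"tz":0,"rx":0,"ry":0,"rz":-0.6,"gripper":0.1},{"tx":-170,"ty":32,"tz":0,"rx":0,"ry":0,"rz":-0.6,"gripper":0.1},{"tx":-170,"ty":32,"tz":0,"rx":0,"ry":0,"rz":-0.6,"gripper":0.1},{"tx":-170,"ty":32,"tz":0,"rx":0,"ry":0,"rz":-0.6,"gripper":0.1},{"tx":-170,"ty":32,"tz":0,"rx":0,"ry":0,"rz":-0.6,"gripper":0.1}]' >/dev/null; python3 -m jog '[{"tx":-38,"ty":8,"tz":0,"rx":0,"ry":0,"rz":0,"gripper":0.1},{"tx":-170,"ty":34,"tz":0,"rx":0,"ry":0,"rz":0,"gripper":0.1},{"tx":-170,"ty":34,"tz":0,"rx":0,"ry":0,"rz":0,"gripper":0.1},{"tx":-170,"ty":34,"tz":0,"rx":0,"ry":0,"rz":0,"gripper":0.1},{"tx":-170,"ty":34,"tz":0,"rx":0,"ry":0,"rz":0,"gripper":0.1}]' && python3 - <<'E'
from h import *
t=np.array([[-0.13302222,-0.98480775,0.1116189],[-0.75440651,0.17364818,0.63302222],[-0.64278761,0,-0.76604444]])
p=np.array([.54,.155,.0])-t@[.009,0,.0994]; print(p)
delta(p+[0,0,.04],-100,-40)
E
```

```text
time_s: 16.82
position: [0.5275, 0.075, 0.2307]
eef_rot: [[-0.17, -0.986, -0.005], [-0.986, 0.17, 0.0], [0.0, 0.005, -1.0]]
wrist_force: [0.5, -0.3, -2.5]
finger_gap: 0.189
[0.53010228 0.09886725 0.08192991]
t [-24.    1.  108.8] r [  0.36 -40.03   0.13] gap 0.1893222277101793 z 0.23071373397697809 F [ 0.5 -0.3 -2.5]
```

```bash
python3 -m jog '[{"tx":-5,"ty":0,"tz":10,"rx":0,"ry":-7,"rz":0,"gripper":0.1},{"tx":-10,"ty":0,"tz":20,"rx":0,"ry":-14,"rz":0,"gripper":0.1},{"tx":-14,"ty":0,"tz":40,"rx":0,"ry":-21,"rz":0,"gripper":0.1},{"tx":-18,"ty":0,"tz":60,"rx":0,"ry":-28,"rz":0,"gripper":0.1},{"tx":-24,"ty":0,"tz":80,"rx":0,"ry":-35,"rz":0,"gripper":0.1}]'>/dev/null;  python3 -m jog '[{"tx":0,"ty":0,"tz":0,"rx":0,"ry":-5,"rz":0,"gripper":0.1},{"tx":7,"ty":0,"tz":10,"rx":0,"ry":-5,"rz":0,"gripper":0.1},{"tx":11,"ty":0,"tz":15,"rx":0,"ry":-5,"rz":0,"gripper":0.1},{"tx":11,"ty":0,"tz":15,"rx":0,"ry":-5,"rz":0,"gripper":0.1},{"tx":11,"ty":0,"tz":15,"rx":0,"ry":-5,"rz":0,"gripper":0.1}]';python3 -c "
from h import *
delta([.530,.099,.0819],-100,-40)"
```

```text
time_s: 17.65
position: [0.5335, 0.0938, 0.1347]
eef_rot: [[-0.133, -0.985, 0.111], [-0.756, 0.173, 0.631], [-0.64, 0.0, -0.768]]
wrist_force: [-0.0, 0.1, -1.8]
finger_gap: 0.187
t [30.3  4.3 43.5] r [ 0.02 -0.19 -0.  ] gap 0.1873691683099357 z 0.13474374002291456 F [-0.   0.1 -1.8]
```

```bash
python3 -m jog '[{"tx":10,"ty":1,"tz":15,"rx":0,"ry":0,"rz":0,"gripper":0.1},{"tx":20,"ty":4,"tz":29,"rx":0,"ry":0,"rz":0,"gripper":0.1},{"tx":28,"ty":4,"tz":39.5,"rx":0,"ry":0,"rz":0,"gripper":0.1},{"tx":28,"ty":4,"tz":39.5,"rx":0,"ry":0,"rz":0,"gripper":0.1},{"tx":28,"ty":4,"tz":39.5,"rx":0,"ry":0,"rz":0,"gripper":0.1}]';python3 -m jog '[{"tx":0,"ty":0,"tz":0,"rx":0,"ry":0,"rz":0,"gripper":0.1}]';python3 -c "
from h import *
delta([.530,.099,.0819],-100,-40)"
```

```text
time_s: 18.07
position: [0.5302, 0.0985, 0.0869]
eef_rot: [[-0.133, -0.985, 0.111], [-0.756, 0.173, 0.632], [-0.641, 0.001, -0.767]]
wrist_force: [0.3, -0.7, -1.8]
finger_gap: 0.187
time_s: 18.15
position: [0.5311, 0.0982, 0.088]
eef_rot: [[-0.132, -0.985, 0.113], [-0.756, 0.174, 0.632], [-0.642, -0.002, -0.767]]
wrist_force: [0.0, 0.3, -2.0]
finger_gap: 0.192
t [3.4 1.3 5.1] r [-0.09 -0.1   0.06] gap 0.1919517785778114 z 0.0879762444744562 F [ 0.   0.3 -2. ]
```

```bash
python3 -m jog '[{"tx":2,"ty":0,"tz":2.5,"rx":0,"ry":0,"rz":0,"gripper":0.1},{"tx":3.8,"ty":0,"tz":4.6,"rx":0,"ry":0,"rz":0,"gripper":0.1},{"tx":3.8,"ty":0,"tz":4.6,"rx":0,"ry":0,"rz":0,"gripper":0.1},{"tx":3.8,"ty":0,"tz":4.6,"rx":0,"ry":0,"rz":0,"gripper":0.3},{"tx":3.8,"ty":0,"tz":4.6,"rx":0,"ry":0,"rz":0,"gripper":0.32}]';python3 -m jog '[{"tx":0,"ty":0,"tz":0,"rx":0,"ry":0,"rz":0,"gripper":0.32},{"tx":0,"ty":0,"tz":0,"rx":0,"ry":0,"rz":0,"gripper":0.32}]';python3 -m jog '[{"tx":0,"ty":0,"tz":-12,"rx":0,"ry":0,"rz":0,"gripper":0.32},{"tx":0,"ty":0,"tz":-25,"rx":0,"ry":0,"rz":0,"gripper":0.32},{"tx":0,"ty":0,"tz":-45,"rx":0,"ry":0,"rz":0,"gripper":0.32},{"tx":0,"ty":0,"tz":-80,"rx":0,"ry":0,"rz":0,"gripper":0.32},{"tx":0,"ty":0,"tz":-120,"rx":0,"ry":0,"rz":0,"gripper":0.32}]' >/dev/null; python3 -m jog '[{"tx":0,"ty":0,"tz":-30,"rx":0,"ry":7,"rz":0,"gripper":1},{"tx":0,"ty":0,"tz":-30,"rx":0,"ry":14,"rz":0,"gripper":1},{"tx":0,"ty":0,"tz":-30,"rx":0,"ry":21,"rz":0,"gripper":1},{"tx":0,"ty":0,"tz":-30,"rx":0,"ry":28,"rz":0,"gripper":1},{"tx":0,"ty":0,"tz":-30,"rx":0,"ry":35,"rz":0,"gripper":1}]'; python3 - <<'E'
from h import *
delta([.490,.123,.27],-99.8)
c=cap('top'); P=cloud(c); Z=P[...,2]
m=(np.isfinite(Z)&(Z>.008)&(Z<.07)&(P[...,0]>.42)&(P[...,0]<.66)&(P[...,1]>.03)&(P[...,1]<.22)).astype(np.uint8)
k,l,s,_=cv2.connectedComponentsWithStats(m)
for i in range(1,k):
    if s[i,4]<50: continue
    q=P[l==i]; r=cv2.minAreaRect((q[:,:2]*1000).astype(np.float32)); print(s[i],np.median(q[:,2]),r)
E
```

```text
time_s: 18.57
position: [0.5308, 0.0979, 0.0815]
eef_rot: [[-0.133, -0.985, 0.113], [-0.755, 0.174, 0.632], [-0.642, -0.001, -0.767]]
wrist_force: [0.5, -1.5, -0.7]
finger_gap: 0.275
time_s: 18.73
position: [0.5304, 0.098, 0.0811]
eef_rot: [[-0.133, -0.985, 0.112], [-0.755, 0.174, 0.632], [-0.641, -0.0, -0.767]]
wrist_force: [0.5, -0.9, -0.9]
finger_gap: 0.316
time_s: 19.57
position: [0.514, 0.002, 0.1988]
eef_rot: [[-0.176, -0.984, 0.018], [-0.981, 0.177, 0.078], [-0.08, -0.004, -0.997]]
wrist_force: [0.5, -0.2, -1.0]
finger_gap: 0.615
t [-120.2   44.6  -62.1] r [-0.26  4.56 -0.36] gap 0.6147282413492292 z 0.1987692177158157 F [ 0.5 -0.2 -1. ]
[265 216  25  44 743] 0.017332892935818744 ((535.3244018554688, 123.8428955078125), (60.447425842285156, 110.21780395507812), 80.27861785888672)
```

Flat again at (0.535, 0.124), top 17.3 mm. Move above it and take a close look.

```bash
python3 -m jog '[{"tx":-40,"ty":15,"tz":-20,"rx":0,"ry":4.5,"rz":0,"gripper":1},{"tx":-120,"ty":45,"tz":-60,"rx":0,"ry":4.5,"rz":0,"gripper":1},{"tx":-120,"ty":45,"tz":-60,"rx":0,"ry":4.5,"rz":0,"gripper":1},{"tx":-120,"ty":45,"tz":-60,"rx":0,"ry":4.5,"rz":0,"gripper":1},{"tx":-120,"ty":45,"tz":-60,"rx":0,"ry":4.5,"rz":0,"gripper":1}]' >/dev/null; python3 - <<'E'
from h import *
c=cap('wrist'); P=cloud(c); Z=P[...,2]; X=P[...,0];Y=P[...,1]
for lo,hi,ys in((.012,.03,(.03,.22)),(.035,.056,(.22,.40))):
    m=(np.isfinite(Z)&(Z>lo)&(Z<hi)&(X>.40)&(X<.66)&(Y>ys[0])&(Y<ys[1])).astype(np.uint8)
    k,l,s,_=cv2.connectedComponentsWithStats(m)
    for i in range(1,k):
        if s[i,4]<100: continue
        q=P[l==i]; r=cv2.minAreaRect((q[:,:2]*1000).astype(np.float32)); print(s[i],np.median(q[:,2]),r)
delta([.5353,.124,.083],-100)
E
```

```text
[ 280   98   75  136 9734] 0.01833954396072135 ((535.771240234375, 124.13961029052734), (60.217979431152344, 110.09530639648438), 79.90180206298828)
[  0  98  10  28 170] 0.040177695811612374 ((622.2658081054688, 351.5433654785156), (12.603447914123535, 21.083118438720703), 81.37146759033203)
[   68   175    96   134 10135] 0.04630777050310558 ((506.0038757324219, 293.84814453125), (62.01588821411133, 110.18378448486328), 80.82796478271484)
t [ -5.6 -45.  185.3] r [-0.14  0.54  0.1 ] gap 0.9915383616391582 z 0.26809871852407124 F [-0.  -0.3  0.7]
```

```bash
python3 -m jog '[{"tx":-5.5,"ty":-38,"tz":20,"rx":0,"ry":0.5,"rz":0,"gripper":1},{"tx":-5.5,"ty":-45,"tz":60,"rx":0,"ry":0.5,"rz":0,"gripper":1},{"tx":-5.5,"ty":-45,"tz":100,"rx":0,"ry":0.5,"rz":0,"gripper":1},{"tx":-5.5,"ty":-45,"tz":140,"rx":0,"ry":0.5,"rz":0,"gripper":1},{"tx":-5.5,"ty":-45,"tz":140,"rx":0,"ry":0.5,"rz":0,"gripper":1}]' >/dev/null;python3 -m jog '[{"tx":0,"ty":0,"tz":0,"rx":0,"ry":0,"rz":0,"gripper":1},{"tx":0,"ty":0,"tz":0,"rx":0,"ry":0,"rz":0,"gripper":1},{"tx":0,"ty":0,"tz":0,"rx":0,"ry":0,"rz":0,"gripper":1}]' >/dev/null;python3 -c "
from h import *
delta([.5358,.1241,.083],-100.1)"
```

```text
t [-1.8  1.3 46.4] r [-0.29  0.    0.03] gap 0.9985826726772892 z 0.12938246480055976 F [ 0.4  0.2 -0. ]
```

```bash
python3 -m jog '[{"tx":-1.8,"ty":1,"tz":25,"rx":0,"ry":0,"rz":0,"gripper":1},{"tx":-1.8,"ty":1,"tz":46,"rx":0,"ry":0,"rz":0,"gripper":1},{"tx":-1.8,"ty":1,"tz":46,"rx":0,"ry":0,"rz":0,"gripper":1},{"tx":-1.8,"ty":1,"tz":46,"rx":0,"ry":0,"rz":0,"gripper":1},{"tx":-1.8,"ty":1,"tz":46,"rx":0,"ry":0,"rz":0,"gripper":0.9}]'|head -2;python3 -m jog '[{"tx":0,"ty":0,"tz":0,"rx":0,"ry":0,"rz":0,"gripper":0.5},{"tx":0,"ty":0,"tz":0,"rx":0,"ry":0,"rz":0,"gripper":0.5},{"tx":0,"ty":0,"tz":0,"rx":0,"ry":0,"rz":0,"gripper":0.5},{"tx":0,"ty":0,"tz":0,"rx":0,"ry":0,"rz":0,"gripper":0.5},{"tx":0,"ty":0,"tz":0,"rx":0,"ry":0,"rz":0,"gripper":0.5}]' 30 >/dev/null;python3 -m jog '[{"tx":0,"ty":0,"tz":0,"rx":0,"ry":0,"rz":0,"gripper":0.5},{"tx":0,"ty":0,"tz":0,"rx":0,"ry":0,"rz":0,"gripper":0.5},{"tx":0,"ty":0,"tz":0,"rx":0,"ry":0,"rz":0,"gripper":0.5}]'
```

```text
time_s: 21.17
position: [0.5354, 0.1245, 0.0826]
time_s: 21.83
position: [0.534, 0.1244, 0.0804]
eef_rot: [[-0.174, -0.985, -0.0], [-0.985, 0.174, -0.002], [0.002, -0.0, -1.0]]
wrist_force: [-1.2, 0.2, 3.2]
finger_gap: 0.629
```

```bash
python3 -m jog '[{"tx":0,"ty":0,"tz":-20,"rx":0,"ry":0,"rz":0,"gripper":0.5},{"tx":0,"ty":0,"tz":-60,"rx":0,"ry":0,"rz":0,"gripper":0.5},{"tx":0,"ty":0,"tz":-100,"rx":0,"ry":0,"rz":0,"gripper":0.5},{"tx":0,"ty":0,"tz":-130,"rx":0,"ry":0,"rz":0,"gripper":0.5},{"tx":-35,"ty":5,"tz":-130,"rx":0,"ry":0,"rz":0,"gripper":0.5}]' 40 >/dev/null;python3 -m jog '[{"tx":-35,"ty":15,"tz":0,"rx":0,"ry":0,"rz":-1.1,"gripper":0.5},{"tx":-70,"ty":30,"tz":0,"rx":0,"ry":0,"rz":-1.1,"gripper":0.5},{"tx":-105,"ty":45,"tz":0,"rx":0,"ry":0,"rz":-1.1,"gripper":0.5},{"tx":-125,"ty":50,"tz":0,"rx":0,"ry":0,"rz":-1.1,"gripper":0.5},{"tx":-125,"ty":50,"tz":0,"rx":0,"ry":0,"rz":-1.1,"gripper":0.5}]'; python3 -c "
from h import *
delta([.506,.2937,.129],-99)"
```

```text
time_s: 22.67
position: [0.506, 0.295, 0.2085]
eef_rot: [[-0.151, -0.989, -0.002], [-0.989, 0.151, -0.001], [0.001, 0.002, -1.0]]
wrist_force: [0.7, 0.9, -2.4]
finger_gap: 0.627
t [ 1.2 -0.3 79.5] r [ 0.11 -0.08  0.33] gap 0.6272988436759033 z 0.2084950982192718 F [ 0.7  0.9 -2.4]
```

```bash
python3 -m jog '[{"tx":1,"ty":0,"tz":30,"rx":0,"ry":0,"rz":0.3,"gripper":0.5},{"tx":1,"ty":0,"tz":60,"rx":0,"ry":0,"rz":0.3,"gripper":0.5},{"tx":1,"ty":0,"tz":67,"rx":0,"ry":0,"rz":0.3,"gripper":0.5},{"tx":1,"ty":0,"tz":67,"rx":0,"ry":0,"rz":0.3,"gripper":0.5},{"tx":1,"ty":0,"tz":67,"rx":0,"ry":0,"rz":0.3,"gripper":0.5}]'>/dev/null;  python3 -m jog '[{"tx":0,"ty":0,"tz":0,"rx":0,"ry":0,"rz":0,"gripper":0.5},{"tx":0,"ty":0,"tz":0,"rx":0,"ry":0,"rz":0,"gripper":0.5}]' >/dev/null; python3 -c "
from h import *
delta([.505,.2937,.1275],-99)"
```

```text
t [-2.2  4.2 17.5] r [-0.18  0.02 -0.24] gap 0.6284309035284711 z 0.1450351473133429 F [ 0.9  0.3 -2.5]
```

```bash
python3 -m jog '[{"tx":-2,"ty":3.8,"tz":6,"rx":0,"ry":0,"rz":0,"gripper":0.5},{"tx":-2,"ty":3.8,"tz":12,"rx":0,"ry":0,"rz":0,"gripper":0.5},{"tx":-2,"ty":3.8,"tz":15,"rx":0,"ry":0,"rz":0,"gripper":0.5},{"tx":-2,"ty":3.8,"tz":15,"rx":0,"ry":0,"rz":0,"gripper":0.5},{"tx":-2,"ty":3.8,"tz":15,"rx":0,"ry":0,"rz":0,"gripper":0.5}]';python3 -c "
from h import *
delta([.505,.2937,.127],-99)"
```

```text
time_s: 23.67
position: [0.5037, 0.293, 0.1273]
eef_rot: [[-0.16, -0.987, -0.001], [-0.987, 0.16, -0.002], [0.002, 0.001, -1.0]]
wrist_force: [0.0, 0.1, -2.9]
finger_gap: 0.624
t [-0.9 -1.2  0.3] r [ 0.04 -0.13 -0.21] gap 0.6243373561413104 z 0.12727736489424027 F [ 0.   0.1 -2.9]
```

Still carrying the plate's weight. I'll lower in small steps.

```bash
python3 -m jog '[{"tx":-0.7,"ty":-1,"tz":0.5,"rx":0,"ry":0,"rz":0,"gripper":0.5},{"tx":-0.7,"ty":-1,"tz":1,"rx":0,"ry":0,"rz":0,"gripper":0.5},{"tx":-0.7,"ty":-1,"tz":1.5,"rx":0,"ry":0,"rz":0,"gripper":0.5},{"tx":-0.7,"ty":-1,"tz":1.5,"rx":0,"ry":0,"rz":0,"gripper":0.5}]'
```

```text
time_s: 24.0
position: [0.5052, 0.2937, 0.1264]
eef_rot: [[-0.16, -0.987, -0.0], [-0.987, 0.16, -0.002], [0.002, -0.0, -1.0]]
wrist_force: [-0.0, -0.1, -2.0]
finger_gap: 0.627
```

```bash
python3 -m jog '[{"tx":0,"ty":0,"tz":0.6,"rx":0,"ry":0,"rz":0,"gripper":0.5},{"tx":0,"ty":0,"tz":0.6,"rx":0,"ry":0,"rz":0,"gripper":0.5},{"tx":0,"ty":0,"tz":0.6,"rx":0,"ry":0,"rz":0,"gripper":0.9},{"tx":0,"ty":0,"tz":0.6,"rx":0,"ry":0,"rz":0,"gripper":0.9},{"tx":0,"ty":0,"tz":0.6,"rx":0,"ry":0,"rz":0,"gripper":0.9}]';python3 -m jog '[{"tx":0,"ty":0,"tz":0,"rx":0,"ry":0,"rz":0,"gripper":0.9},{"tx":0,"ty":0,"tz":0,"rx":0,"ry":0,"rz":0,"gripper":0.9},{"tx":0,"ty":0,"tz":-30,"rx":0,"ry":0,"rz":0,"gripper":0.9},{"tx":0,"ty":0,"tz":-70,"rx":0,"ry":0,"rz":0,"gripper":0.9},{"tx":0,"ty":0,"tz":-110,"rx":0,"ry":0,"rz":0,"gripper":0.9}]' >/dev/null;python3 -m jog '[{"tx":0,"ty":40,"tz":-30,"rx":0,"ry":0,"rz":0,"gripper":0.9},{"tx":0,"ty":60,"tz":-70,"rx":0,"ry":0,"rz":0,"gripper":0.9},{"tx":0,"ty":60,"tz":-70,"rx":0,"ry":0,"rz":0,"gripper":0.9},{"tx":0,"ty":60,"tz":-70,"rx":0,"ry":0,"rz":0,"gripper":0.9},{"tx":0,"ty":60,"tz":-70,"rx":0,"ry":0,"rz":0,"gripper":0.9}]'|head -2; python3 stk.py
```

```text
time_s: 24.42
position: [0.5053, 0.2938, 0.1259]
eef_rot: [[-0.16, -0.987, 0.001], [-0.987, 0.16, -0.001], [0.001, -0.001, -1.0]]
wrist_force: [-0.5, 0.1, -0.1]
finger_gap: 0.784
time_s: 25.25
position: [0.446, 0.3036, 0.3055]
[163   0  20  12 211] 0.06887569016117956 ((624.9347534179688, 382.79840087890625), (14.35352611541748, 7.434056758880615), 79.48969268798828)
[ 187    0  141   51 3091] 0.06435897904103743 ((603.442626953125, 325.4125671386719), (103.99468231201172, 36.1048469543457), 80.21678161621094)
[  281    75    79   141 10672] 0.06436461871162774 ((506.9819641113281, 293.41143798828125), (60.24485397338867, 108.45726013183594), 80.85379028320312)
```

View pics/w5.png

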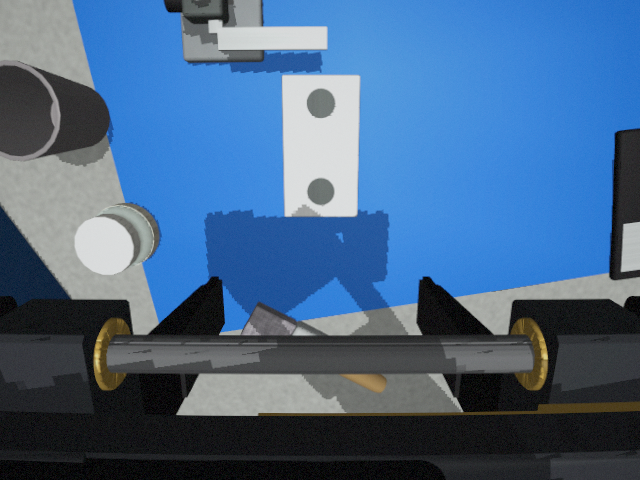

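The stack top at (320,145) px measures 64.4 mm, level with the pointer at (272,38) px, also 64.4 mm. The stack is centred within 1 mm and the robot is clear. Handing in.

```bash
python3 -c "
from station import manip
print(manip.job_done())"
```

```text
the job is handed in; nothing more can be done
None
```

I stacked the 26 mm plate and then the 18 mm plate on the 20 mm low base at the gauge, 64 mm in all, and handed the job in at about 25 s of robot time. The gripper read 26.0 mm and 17.7 mm across them. Each was tipped flat on the bench and gripped again before stacking, and the 12 mm plate stayed in the rack.

My last check, from the wrist camera, put the stack top at 64.4 mm, the same as the pointer's upper face. The top plate's centre is about 1 mm from the base centre and it is square to it within about 0.3°. The gripper was open and clear of everything. None of these checks failed or disagreed. I did not measure the bystanders again at the end, but no picture showed one moved and no contact was seen.

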